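# Reverse the row of hole saws into the drilling caddy

### The job

The four cleaned hole saws stand in the white bins in the order of drilling, but the drill operator works from the opposite side of the bench. Move them all into the wooden caddy in reverse order, one in each bay: as seen from the robot, the leftmost saw goes into the rightmost bay, and so on to the rightmost saw in the leftmost bay. Set each down gently, standing upright on the bay floor as it stands now, and leave them all standing still.

Things in the scene. Friction and masses are not known exactly. Their poses are not given: they have to be found in the camera images.
- saw_32: Hole saw, the smallest of four: a plain dark steel cup 32 mm across and 42 mm tall standing mouth down, on its top a steel collar 20 mm across (42 to 50 mm above the underside) and a bright round shank 12 mm in diameter rising from 50 to 95 mm above the underside, by which to grip it from above. All four are equally tall. Origin: centre of its underside; z up along the shank. Mass 60 to 270 g.
- saw_40: Hole saw, the second smallest of four: a plain dark steel cup 40 mm across and 42 mm tall standing mouth down, on its top a steel collar 20 mm across (42 to 50 mm above the underside) and a bright round shank 12 mm in diameter rising from 50 to 95 mm above the underside, by which to grip it from above. All four are equally tall. Origin: centre of its underside; z up along the shank. Mass 60 to 270 g.
- saw_48: Hole saw, the second largest of four: a plain dark steel cup 48 mm across and 42 mm tall standing mouth down, on its top a steel collar 20 mm across (42 to 50 mm above the underside) and a bright round shank 12 mm in diameter rising from 50 to 95 mm above the underside, by which to grip it from above. All four are equally tall. Origin: centre of its underside; z up along the shank. Mass 60 to 270 g.
- saw_57: Hole saw, the largest of four: a plain dark steel cup 57 mm across and 42 mm tall standing mouth down, on its top a steel collar 20 mm across (42 to 50 mm above the underside) and a bright round shank 12 mm in diameter rising from 50 to 95 mm above the underside, by which to grip it from above. All four are equally tall. Origin: centre of its underside; z up along the shank. Mass 60 to 270 g.
- bin_32: Fixed square white plastic bin on the aluminium board, in which the 32 mm hole saw stands at the start; it stays there. All four bins are alike: 78 mm square outside, 70 mm inside, 24 mm tall, floor 4 mm thick. Origin: centre of its underside. Saws start up to 4 mm off the bin's centre.
- bin_40: Fixed square white plastic bin on the aluminium board, in which the 40 mm hole saw stands at the start; it stays there. All four bins are alike: 78 mm square outside, 70 mm inside, 24 mm tall, floor 4 mm thick. Origin: centre of its underside. Saws start up to 4 mm off the bin's centre.
- bin_48: Fixed square white plastic bin on the aluminium board, in which the 48 mm hole saw stands at the start; it stays there. All four bins are alike: 78 mm square outside, 70 mm inside, 24 mm tall, floor 4 mm thick. Origin: centre of its underside. Saws start up to 4 mm off the bin's centre.
- bin_57: Fixed square white plastic bin on the aluminium board, in which the 57 mm hole saw stands at the start; it stays there. All four bins are alike: 78 mm square outside, 70 mm inside, 24 mm tall, floor 4 mm thick. Origin: centre of its underside. Saws start up to 4 mm off the bin's centre.
- drip_board: Fixed aluminium board 100 x 340 x 6 mm, the starting rack, carrying the four white bins in one row along its y axis, at y = -123, -41, 41 and 123 mm. Origin: centre of its underside; y runs along the row, towards the robot's left; x away from the robot. It may stand left or right of the wooden caddy, turned up to 0.22 rad.
- caddy: Fixed brown wooden caddy, the rack to fill: 88 x 334 mm, 30 mm tall, walls and dividers 6 mm, with four open bays in one row, about 76 mm square, centred at y = -123, -41, 41 and 123 mm, x = 0; the bay floor is 8 mm above its underside. Empty at the start. Origin: centre of its underside, on the bench top; y runs along the row, towards the robot's left; x away from the robot. Turned up to 0.22 rad.
Mind the look-alikes: they are no part of the job. What is shaped like the saw_40 but green is not meant. What is shaped like the saw_48 but turquoise is not meant.

How it is judged:
By the outcome, as a careful person would: the job done as asked, in the order asked, and still so for the second after the job is handed in, with the robot touching nothing.
It also fails if it takes over 102 s, if anything falls off the work surface, if the arm or the gripper's body presses on something with over 40 N, if the wrist force passes 120 N, or if a joint passes its speed limit or range.

### The arm

A 7-joint arm with a two-finger parallel gripper is mounted at the origin on the work surface. World frame = base frame: x ahead of the robot, y to its left, z up, the work surface at z = 0. Lengths are in m, angles in rad, forces in N, time in s.
With the tool pointing down it reaches from about 0.425 to 0.925 m from the base axis. Payload 6.8 kg.
Tool frame: the origin (TCP) lies midway between the tips of the shut fingers; the grasp point (between the pads) lies 19 mm behind it; y points along the fingers, z is the direction in which the jaws open and shut, and the axes are right-handed (so a half turn about y gives the same grasp; the last joint's range is limited). The gripper opens to 85 mm and grips with 20 to 120 N. Pads are 22 mm wide; open, the fingers measure 114 mm over their backs; the gripper's body (76 mm by 85 mm) begins 54 mm behind the grasp point. The pads swing forward as they close: fully open they stand 13 mm farther back than shut.
Start: joints at [-1.238, 0.477, 0.022, 1.555, -0.011, 1.109, -0.083], TCP at [0.288, 0.61, 0.231] pointing down, gripper open.
Joint ranges: [-2.96, 2.96], [-0.34, 2.1], [-1.41, 1.46], [0.24, 2.44], [-1.37, 4.51], [0.17, 1.92], [-2.96, 2.96]. Speed limits (rad/s): [2.39, 2.39, 3.14, 3.14, 3.14, 3.14, 3.14].

### API

Orientations are given as a unit quaternion [w, x, y, z].
In Python, from station import bot gives the robot as it stands. The module is installed in compiled form; this text tells all that it offers.
- The arm moves only by the shell command python3 -m crank 'ROWS' [FORCE]. ROWS is JSON, a list of rows, each an object with "linear": the shift along the tool's x, y, z in m, a list of three; "dr": the turn, a rotation vector about the tool's x, y, z in degrees, a list of three; "hand": the gripper command: -1 is shut, 1 is fully open, values between are in proportion. A call has 1 to 10 rows; each row is the pose to reach, as a shift and turn from the pose commanded when the call began, along the tool's axes at that moment; what a row does not reach only later rows make up. A row lasts 1/12 s, in which the tool goes at most 41.7 mm and 7.16 degrees, less where a joint would pass 70% of its speed; a pose out of reach is approached as far as the arm can. A call with a gripper value outside its range is refused whole. The fingers move at their own pace and stop on an object; FORCE is the grip in N (left out, the last holds). Time passes only in rows, so rows that repeat a pose let the fingers close. It gives the time, the measured TCP pose, the force and the opening at its end, in the units of the state.
- bot.get_obs(): the state, without advancing time (a new reading comes with each control period).
- bot.read_camera(name): name is "side" or "top" or "wrist"; returns the picture (384x512x3 uint8, blue, green, red); there is no depth.
- bot.camera_params(name): a dict with "K" (3x3 intrinsics, pixels), "k1" (the pictures are not rectified: a ray, as slopes to the right and down, at radius r is drawn at 1 + k1 r^2 times it, then the intrinsics apply), "R" (3x3) and "t" (3): a world point X has camera coordinates R X + t; the wrist camera has in their place "hand_eye" (4x4, takes a point from camera to tool coordinates, whose origin is the TCP and whose axes are the tool frame's). Camera axes: x right, y down, z forward; pixel columns grow to the right and rows downward; lengths in m; the calibration is good to about 2 mm. A picture is of the moment at which its call begins: read the wrist's pose just before it. camera_params takes no time and is no camera call.
- bot.hand_in(): hands the job in, once; it reports no verdict.
Trained networks look in the newest picture that a camera, given by its name, has taken for a name from the list of things; names that differ only in an ending like _2 or _b are one class to them, and where a whole thing is asked for, a point or a joint stands for the part that bears it (a point fixed in the world has none). Each returns a list of dicts, best first, with "score" (0 to 1); they miss things now and then, are a little off and sometimes report something else, mostly with a low value. They report only what shows in the picture. A call takes as long as a camera call. They do not tell look-alikes from the thing itself.
- bot.search_frame(camera, target): "extent" ([left, top, right, bottom] in pixels, round what is visible of it).
- bot.cut_out(camera, target): "pixels" (384x512 bool, what is visible of it) and "extent" ([left, top, right, bottom] in pixels, round what is visible of it).
- bot.place_of(camera, target): "xy" ([column, row] in pixels: a listed point, or the origin of a listed thing).
The state is a dict: "t": time; "q": joint angles; "joint_vel": joint speeds; "joint_torque": joint torques, N m; "eef_pos": TCP position; "tool_rot": TCP orientation; "contact_force": force on the tool from outside, world axes, zero at the start; "torque": the same for the moment, N m; "gripper_width": opening from 0.0 (shut) to 1.0 (fully open).
Only numpy, scipy, OpenCV 4.12 (cv2) and the standard library are available. Lean on these libraries where they do the work, as an engineer would, in place of code of your own. Each camera call takes 0.05 s, during which the arm holds its last target. There are 200 camera calls.

## Working session

There is one attempt and no reset: what is moved stays moved. The work goes in short steps, Python scripts to look and compute and a shell command to move; the robot and the scene stay as the last step left them, time stands still between calls to the robot, and variables do not carry over. Pictures are saved under pics/ and viewed, about 12 in all and at most 16, crops included, and the job is handed in when it is done.

```bash
mkdir -p pics; python3 - <<'E'
from station import bot
import cv2, numpy as np
o=bot.get_obs(); print({k:np.round(v,3).tolist() for k,v in o.items()})
for c in ("top","side","wrist"):
    cv2.imwrite(f"pics/{c}0.png",bot.read_camera(c)); p=bot.camera_params(c)
    print(c,{k:np.round(v,4).tolist() for k,v in p.items()})
E
```

```text
{'t': 0.0, 'q': [-1.238, 0.478, 0.022, 1.556, -0.011, 1.109, -0.083], 'joint_vel': [-0.0, -0.0, 0.001, 0.001, -0.002, 0.001, -0.0], 'joint_torque': [0.002, -59.647, 1.608, -28.117, 0.013, 0.01, 0.0], 'eef_pos': [0.288, 0.61, 0.23], 'tool_rot': [-0.689, 0.691, -0.155, 0.154], 'contact_force': [-0.412, -0.708, 0.792], 'torque': [0.014, -0.056, -0.023], 'gripper_width': 1.004}
top {'K': [[388.0471, 0.0, 252.5709], [0.0, 388.0471, 187.3344], [0.0, 0.0, 1.0]], 'k1': 0.0023, 'R': [[-0.0132, -0.9996, -0.0238], [-0.9924, 0.016, -0.1219], [0.1222, 0.022, -0.9923]], 't': [0.0136, 0.4908, 0.8579]}
side {'K': [[392.1457, 0.0, 255.5537], [0.0, 392.1457, 191.4363], [0.0, 0.0, 1.0]], 'k1': -0.0346, 'R': [[0.9343, -0.3563, -0.0136], [-0.264, -0.6655, -0.6982], [0.2397, 0.6559, -0.7158]], 't': [-0.4738, 0.1671, 0.7569]}
wrist {'K': [[290.0034, 0.0, 253.9844], [0.0, 290.0034, 191.5579], [0.0, 0.0, 1.0]], 'k1': -0.073, 'hand_eye': [[0.0001, 0.9564, 0.292, -0.0749], [-0.0002, -0.292, 0.9564, -0.1423], [1.0, -0.0001, 0.0001, 0.0008], [0.0, 0.0, 0.0, 1.0]]}
```

View pics/top0.png

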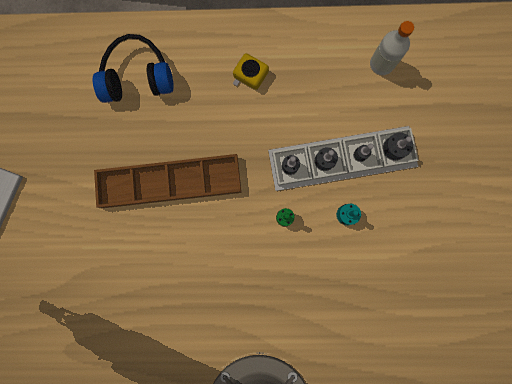

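View pics/side0.png

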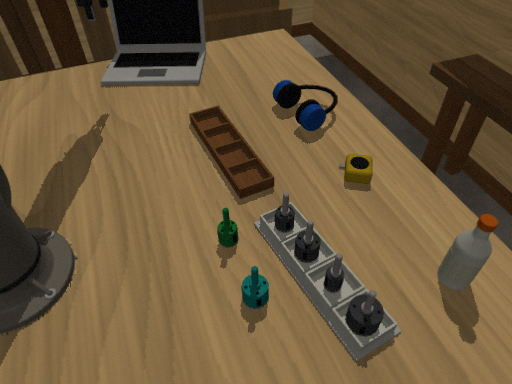

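The top view shows the bins to the right of the robot. Left to right, the dark saws are at (291,163), (326,157), (365,152) and (398,144). The brown caddy is on the left, with bays from x=116 to x=223. The look-alikes, green at (286,217) and turquoise at (349,214), stand outside the bins. The side view agrees. Next I localise everything.

```bash
cat > h.py <<'E'
import numpy as np, cv2
from station import bot
from scipy.spatial.transform import Rotation as Rn
from scipy.optimize import least_squares
def cam(c,o=None):
    p=bot.camera_params(c); K=np.array(p["K"]); 
    if c=="wrist":
        o=o or bot.get_obs(); H=np.array(p["hand_eye"]); q=np.array(o["tool_rot"])
        Rt=Rn.from_quat(q,scalar_first=True).as_matrix(); 
        Rwc=Rt@H[:3,:3]; C=Rt@H[:3,3]+o["eef_pos"]; return K,p["k1"],Rwc.T,-Rwc.T@C
    return K,p["k1"],np.array(p["R"]),np.array(p["t"])
def proj(X,cm):
    K,k,R,t=cm; c=np.atleast_2d(X)@R.T+t; s=c[:,:2]/c[:,2:]; s=s*(1+k*(s**2).sum(1,keepdims=True))
    return s*[K[0,0],K[1,1]]+K[:2,2]
def ray(uv,cm):
    K,k,R,t=cm; d=(np.array(uv,float)-K[:2,2])/[K[0,0],K[1,1]]; s=d.copy()
    for _ in range(20): s=d/(1+k*(s@s))
    return -R.T@t, R.T@np.r_[s,1]
def onz(uv,cm,z):
    C,d=ray(uv,cm); return (C+d*(z-C[2])/d[2])[:2]
def tri(uvs,cms):
    A=np.zeros((3,3));b=np.zeros(3)
    for u,c in zip(uvs,cms):
        C,d=ray(u,c); d/=np.linalg.norm(d); P=np.eye(3)-np.outer(d,d); A+=P;b+=P@C
    return np.linalg.solve(A,b)
E
python3 - <<'E'
from h import *
o=bot.get_obs(); print(np.round(Rn.from_quat(o["tool_rot"],scalar_first=True).as_matrix(),3).tolist())
ims={}
for c in("top","side"):
    ims[c]=bot.read_camera(c); cm=cam(c)
    for n,z in [("saw_32",.01),("saw_40",.01),("saw_48",.01),("saw_57",.01),("drip_board",0),("caddy",0)]:
        for r in bot.place_of(c,n)[:3]: print(c,n,round(r["score"],2),np.round(r["xy"],1),np.round(onz(r["xy"],cm,z),4))
    for n in("caddy","drip_board"):
        r=bot.cut_out(c,n)[0]; m=np.array(r["pixels"]).astype(np.uint8); h=cv2.convexHull(cv2.findContours(m,0,1)[0][0])
        print(c,n,round(r["score"],2),m.sum(),np.round(cv2.approxPolyDP(h,4,True)[:,0]).tolist())
a=ims["top"][115:225,85:430]; cv2.imwrite("pics/a.png",cv2.resize(a[:,170:],None,fx=4.4,fy=4.4,interpolation=cv2.INTER_CUBIC))
E
```

```text
[[0.904, -0.001, 0.427], [-0.427, -0.001, 0.904], [0.0, -1.0, -0.001]]
top saw_32 0.79 [291.4 165.4] [ 0.5439 -0.0852]
top saw_32 0.71 [323.5 160.3] [ 0.5548 -0.1608]
top saw_32 0.68 [357.8 155. ] [ 0.566  -0.2414]
top saw_40 0.79 [291.4 165.4] [ 0.5439 -0.0852]
top saw_40 0.71 [323.5 160.3] [ 0.5548 -0.1608]
top saw_40 0.68 [357.8 155. ] [ 0.566  -0.2414]
top saw_48 0.79 [291.4 165.4] [ 0.5439 -0.0852]
top saw_48 0.71 [323.5 160.3] [ 0.5548 -0.1608]
top saw_48 0.68 [357.8 155. ] [ 0.566  -0.2414]
top saw_57 0.79 [291.4 165.4] [ 0.5439 -0.0852]
top saw_57 0.71 [323.5 160.3] [ 0.5548 -0.1608]
top saw_57 0.68 [357.8 155. ] [ 0.566  -0.2414]
top drip_board 0.68 [360.8 155.5] [ 0.5667 -0.251 ]
top caddy 0.92 [171.9 180.6] [0.514  0.1992]
top caddy 0.82 5673 [[237, 156], [239, 192], [96, 206], [96, 169]]
top drip_board 0.7 1299 [[268, 149], [302, 145], [417, 165], [276, 191]]
side saw_32 0.94 [334.  286.7] [ 0.5675 -0.2491]
side saw_32 0.85 [306.6 255.3] [ 0.5512 -0.1673]
side saw_32 0.8 [283.5 225.1] [ 0.5398 -0.0801]
side saw_40 0.94 [334.  286.7] [ 0.5675 -0.2491]
side saw_40 0.85 [306.6 255.3] [ 0.5512 -0.1673]
side saw_40 0.8 [283.5 225.1] [ 0.5398 -0.0801]
side saw_48 0.94 [334.  286.7] [ 0.5675 -0.2491]
side saw_48 0.85 [306.6 255.3] [ 0.5512 -0.1673]
side saw_48 0.8 [283.5 225.1] [ 0.5398 -0.0801]
side saw_57 0.94 [334.  286.7] [ 0.5675 -0.2491]
side saw_57 0.85 [306.6 255.3] [ 0.5512 -0.1673]
side saw_57 0.8 [283.5 225.1] [ 0.5398 -0.0801]
side caddy 0.88 [228.3 154.7] [0.5056 0.192 ]
side caddy 0.67 [285.2 230.3] [ 0.5411 -0.0871]
side caddy 0.56 [332.8 286.8] [ 0.5694 -0.2437]
side caddy 0.93 3566 [[190, 113], [217, 106], [261, 160], [273, 185], [239, 196], [192, 125]]
side drip_board 0.79 1345 [[254, 223], [401, 332], [355, 359]]
```

View pics/a.png

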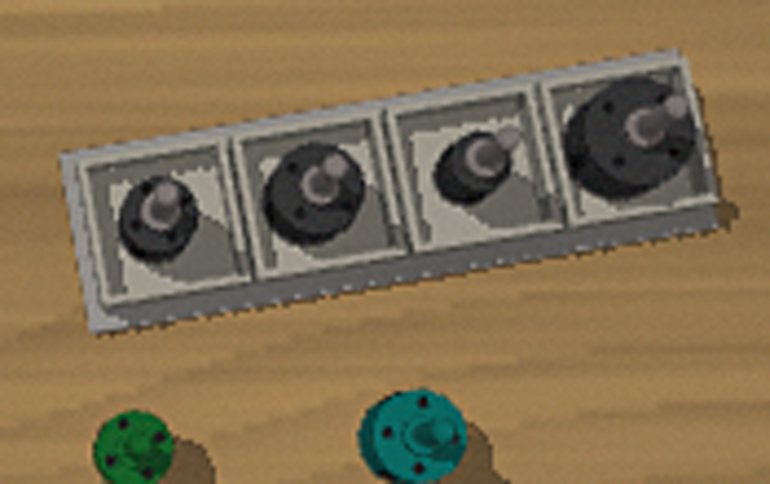

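The crop confirms four dark cups in the bins, left to right A (40), B (48), C (32) and D (57). The green and turquoise ones stand outside. Shank tips in full-image pixels are about A (293.6,157.5), B (331.4,152.3), C (370.7,146.4) and D (408.6,138.6).

```bash
python3 - <<'E'
from h import *
from scipy.optimize import minimize
cms={c:cam(c) for c in("top","side")}
print("tips z.105",[np.round(onz(u,cms["top"],.105),4).tolist() for u in [(293.6,157.5),(331.4,152.3),(370.7,146.4),(408.6,138.6)]])
M={}
for c in cms:
    bot.read_camera(c); M[c]=np.array(bot.cut_out(c,"caddy")[0]["pixels"]).astype(np.uint8)
def box(p,sx,sy,h):
    a=p[2];R=np.array([[np.cos(a),-np.sin(a)],[np.sin(a),np.cos(a)]])
    return np.array([[*(R@[i*sx/2,j*sy/2]+p[:2]),z] for i in(-1,1) for j in(-1,1) for z in(0,h)])
def cost(p,cs):
    s=0
    for c in cs:
        h=cv2.convexHull((proj(box(p,.088,.334,.03),cms[c])*16).astype(np.int32)); m=np.zeros((384,512),np.uint8); cv2.fillConvexPoly(m,h,1,8,4); s+=(m!=M[c]).sum()
    return s
for cs in(["top"],["side"],["top","side"]):
    r=minimize(cost,[.51,.195,.08],args=(cs,),method="Nelder-Mead",options=dict(initial_simplex=np.array([[.51,.195,.08],[.525,.195,.08],[.51,.21,.08],[.51,.195,.16]])))
    print(cs,np.round(r.x,4),r.fun)
E
```

```text
tips z.105 [[0.5437, -0.0826], [0.5534, -0.1624], [0.5646, -0.2452], [0.5798, -0.3252]]
['top'] [0.5106 0.2047 0.0988] 182.0
['side'] [0.5087 0.2053 0.0948] 74.0
['top', 'side'] [0.5097 0.2068 0.0984] 304.0
```

Caddy: (0.5096, 0.2055), yaw 0.097. Now I go over the saws, squaring the tool axes with the world on the way (tool x = world x, z = world y, y = down).

```bash
python3 -m crank '[{"linear":[0.03,-0.01,-0.03],"dr":[0,-6,0],"hand":0.2},{"linear":[0.06,-0.02,-0.06],"dr":[0,-12,0],"hand":0.2},{"linear":[0.09,-0.02,-0.09],"dr":[0,-18,0],"hand":0.2},{"linear":[0.12,-0.02,-0.12],"dr":[0,-25.3,0],"hand":0.2},{"linear":[0.15,-0.02,-0.15],"dr":[0,-25.3,0],"hand":0.2},{"linear":[0.18,-0.02,-0.18],"dr":[0,-25.3,0],"hand":0.2},{"linear":[0.21,-0.02,-0.22],"dr":[0,-25.3,0],"hand":0.2},{"linear":[0.244,-0.02,-0.25],"dr":[0,-25.3,0],"hand":0.2},{"linear":[0.244,-0.02,-0.28],"dr":[0,-25.3,0],"hand":0.2},{"linear":[0.244,-0.02,-0.28],"dr":[0,-25.3,0],"hand":0.2}]' 40; python3 -c "
from h import *
print(np.round(Rn.from_quat(bot.get_obs()['tool_rot'],scalar_first=True).as_matrix(),3).tolist())"
```

```text
t: 2.08
eef_pos: [0.3895, 0.245, 0.251]
tool_rot: [-0.706, 0.708, -0.004, 0.003]
contact_force: [-0.9, 0.2, 0.1]
gripper_width: 0.603
[[1.0, -0.001, 0.009], [-0.009, -0.003, 1.0], [-0.001, -1.0, -0.003]]
```

```bash
python3 -m crank '[{"linear":[0.015,0,-0.036],"dr":[0,-0.5,0],"hand":0.2},{"linear":[0.03,0,-0.072],"dr":[0,-0.5,0],"hand":0.2},{"linear":[0.045,0,-0.108],"dr":[0,-0.5,0],"hand":0.2},{"linear":[0.06,0,-0.146],"dr":[0,-0.5,0],"hand":0.2},{"linear":[0.075,0,-0.182],"dr":[0,-0.5,0],"hand":0.2},{"linear":[0.09,0,-0.22],"dr":[0,-0.5,0],"hand":0.2},{"linear":[0.105,0,-0.256],"dr":[0,-0.5,0],"hand":0.2},{"linear":[0.12,0,-0.292],"dr":[0,-0.5,0],"hand":0.2},{"linear":[0.13,0,-0.33],"dr":[0,-0.5,0],"hand":0.2},{"linear":[0.13,0,-0.33],"dr":[0,-0.5,0],"hand":0.2}]'; python3 - <<'E'
from h import *
print(np.round(Rn.from_quat(bot.get_obs()['tool_rot'],scalar_first=True).as_matrix(),3).tolist())
o=bot.get_obs(); im=bot.read_camera("wrist"); cv2.imwrite("pics/w1.png",im)
cm=cam("wrist",o)
print(np.round(proj([[.5437,-.0826,.105],[.5534,-.1624,.105]],cm),1), np.round(o["eef_pos"],4))
E
```

```text
t: 2.92
eef_pos: [0.5205, -0.0852, 0.2519]
tool_rot: [-0.706, 0.709, 0.0, 0.001]
contact_force: [-0.5, 0.1, 0.6]
gripper_width: 0.602
[[1.0, 0.002, 0.001], [-0.001, -0.004, 1.0], [0.002, -1.0, -0.004]]
[[256.1 199.8]
 [181.4 208.3]] [ 0.5205 -0.0852  0.2519]
```

View pics/w1.png

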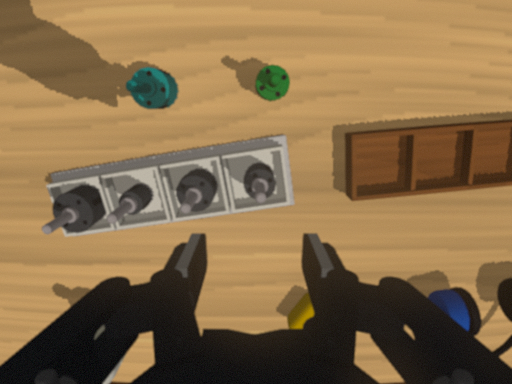

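```bash
python3 - <<'E'
import cv2
a=cv2.imread("pics/w1.png")[130:240,40:300]; cv2.imwrite("pics/w1c.png",cv2.resize(a,None,fx=3,fy=3,interpolation=cv2.INTER_CUBIC))
b=cv2.imread("pics/side0.png")[185:335,250:400]; cv2.imwrite("pics/sc.png",cv2.resize(b,None,fx=4,fy=4,interpolation=cv2.INTER_CUBIC))
E
```

```text
(no output)
```

View pics/w1c.png

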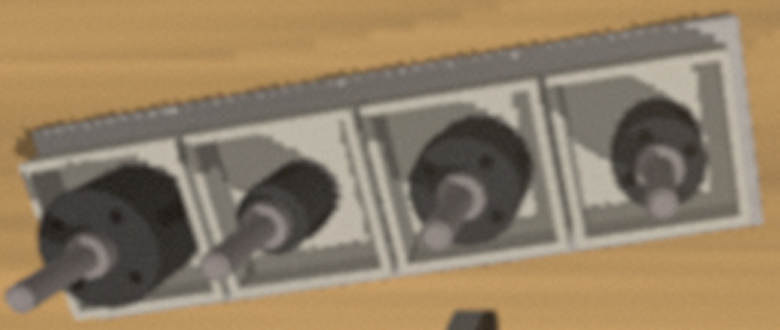

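View pics/sc.png

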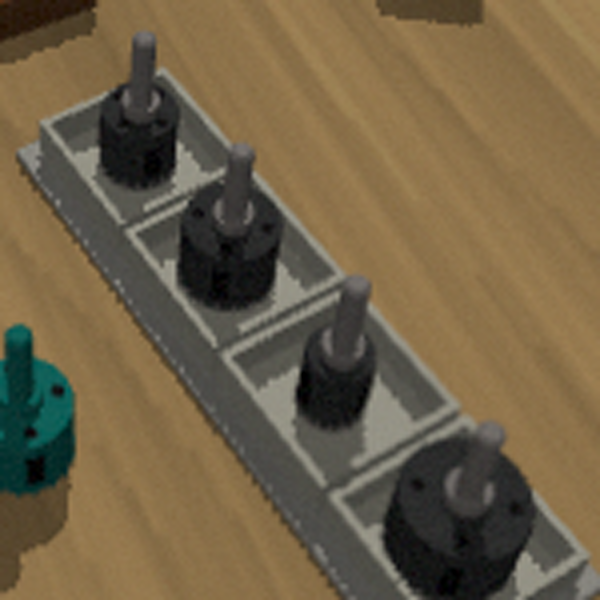

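Shank tips: wrist A (261,198), B (186,207.7), C (112,218.3), D (47.3,229). Side A (286,194.5), B (310.5,222.5), C (338.5,255.8), D (372.5,292.8).

```bash
python3 - <<'E'
from h import *
t=[(293.6,157.5),(331.4,152.3),(370.7,146.4),(408.6,138.6)]
s=[(286,194.5),(310.5,222.5),(338.5,255.8),(372.5,292.8)]
w=[(261,198),(186,207.7),(112,218.3),(47.3,229)]
cs=[cam("top"),cam("side"),cam("wrist")]
for u in zip(t,s,w): print([np.round(onz(x,c,.105),4).tolist() for x,c in zip(u,cs)],np.round(tri(u,cs),4))
E
```

```text
[[0.5437, -0.0826], [0.5402, -0.0822], [0.5407, -0.0732]] [ 0.5428 -0.0782  0.1012]
[[0.5534, -0.1624], [0.5528, -0.1626], [0.5518, -0.1529]] [ 0.5548 -0.1589  0.0991]
[[0.5646, -0.2452], [0.5641, -0.2451], [0.5646, -0.2359]] [ 0.5666 -0.2428  0.0993]
[[0.5798, -0.3252], [0.5792, -0.3258], [0.5787, -0.3152]] [ 0.582  -0.3242  0.0983]
```

```bash
python3 - <<'E'
from h import *
for i in range(2):
    o=bot.get_obs(); print(o["t"],np.round(o["eef_pos"],4),np.round(o["joint_vel"],3)); im=bot.read_camera("wrist")
cv2.imwrite("pics/w2.png",cv2.resize(im[130:240,40:300],None,fx=3,fy=3,interpolation=cv2.INTER_CUBIC))
ref=cv2.imread("pics/w1.png"); print(cv2.phaseCorrelate(ref[130:230].mean(2),im[130:230].mean(2)))
E
```

```text
2.9667 [ 0.5199 -0.0813  0.2516] [-0.051 -0.017 -0.075  0.026 -0.018  0.004 -0.038]
3.0167 [ 0.5195 -0.0784  0.2513] [-0.037 -0.012 -0.05   0.018 -0.007  0.002 -0.008]
((-6.21451744704018, 0.7433710428232132), 0.9633937140430413)
```

The wrist camera (arm now settled) puts A at y≈-0.078 against -0.0826 from top and side. I trust the wrist relative to the tool. I'll move in above A and check before descending.

```bash
python3 -m crank '[{"linear":[0.01,0.04,0],"dr":[0,0.5,0],"hand":0.2},{"linear":[0.02,0.08,0],"dr":[0,0.5,0],"hand":0.2},{"linear":[0.022,0.105,0],"dr":[0,0.5,0],"hand":0.2},{"linear":[0.022,0.12,0],"dr":[0,0.5,0],"hand":0.2},{"linear":[0.022,0.12,0],"dr":[0,0.5,0],"hand":0.2},{"linear":[0.022,0.12,0],"dr":[0,0.5,0],"hand":0.2},{"linear":[0.022,0.12,0],"dr":[0,0.5,0],"hand":0.2}]'; python3 - <<'E'
from h import *
o=bot.get_obs(); im=bot.read_camera("wrist"); cm=cam("wrist",o); e=np.array(o["eef_pos"])
print(np.round(e,4),np.round(o["joint_vel"],3).tolist(),"proj of TCP at z.105/.085:",np.round(proj([[*e[:2],.105],[*e[:2],.085]],cm),1).tolist())
cv2.imwrite("pics/w3.png",im)
E
```

```text
t: 3.65
eef_pos: [0.5422, -0.0755, 0.1325]
tool_rot: [0.707, -0.707, -0.001, 0.0]
contact_force: [-0.0, 0.4, 0.3]
gripper_width: 0.599
[ 0.5422 -0.0755  0.1325] [0.005, -0.012, 0.009, -0.009, -0.001, -0.002, 0.002] proj of TCP at z.105/.085: [[252.5, 225.5], [252.6, 214.0]]
```

View pics/w3.png

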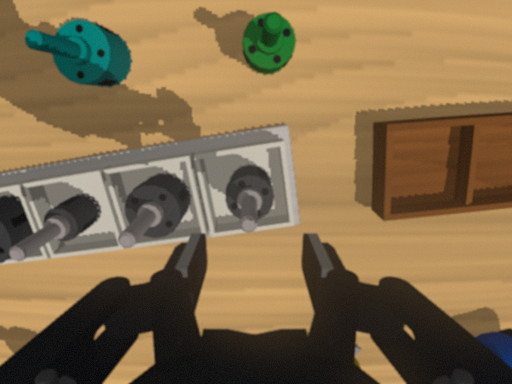

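A's tip shows at (249,222) against the predicted (252.5,225.5), so the correction is -2 mm in x and -2 mm in y. Descend and close.

```bash
python3 -m crank '[{"linear":[-0.002,0.02,-0.002],"dr":[0,0,0],"hand":0.2},{"linear":[-0.002,0.04,-0.002],"dr":[0,0,0],"hand":0.2},{"linear":[-0.002,0.055,-0.002],"dr":[0,0,0],"hand":0.2},{"linear":[-0.002,0.0635,-0.002],"dr":[0,0,0],"hand":0.2},{"linear":[-0.002,0.0635,-0.002],"dr":[0,0,0],"hand":0.2},{"linear":[-0.002,0.0635,-0.002],"dr":[0,0,0],"hand":-0.4},{"linear":[-0.002,0.0635,-0.002],"dr":[0,0,0],"hand":-1},{"linear":[-0.002,0.0635,-0.002],"dr":[0,0,0],"hand":-1},{"linear":[-0.002,0.0635,-0.002],"dr":[0,0,0],"hand":-1},{"linear":[-0.002,0.0635,-0.002],"dr":[0,0,0],"hand":-1}]' 60; python3 -m crank '[{"linear":[0,0,0],"dr":[0,0,0],"hand":-1},{"linear":[0,0,0],"dr":[0,0,0],"hand":-1}]'
```

```text
t: 4.53
eef_pos: [0.5404, -0.0785, 0.0689]
tool_rot: [0.707, -0.707, -0.001, -0.0]
contact_force: [-1.4, -0.2, 6.7]
gripper_width: 0.122
t: 4.7
eef_pos: [0.5404, -0.0786, 0.0689]
tool_rot: [0.707, -0.707, -0.001, -0.0]
contact_force: [-0.7, 0.0, 6.9]
gripper_width: 0.122
```

Gripped at width 0.12. Lift and carry towards the rightmost bay, then look at the caddy from there.

```bash
python3 -m crank '[{"linear":[0,-0.02,0],"dr":[0,0,0],"hand":-1},{"linear":[0,-0.05,0],"dr":[0,0,0],"hand":-1},{"linear":[0,-0.08,0],"dr":[0,0,0],"hand":-1},{"linear":[-0.005,-0.1,0.03],"dr":[0,0,0],"hand":-1},{"linear":[-0.01,-0.1,0.065],"dr":[0,0,0],"hand":-1},{"linear":[-0.015,-0.1,0.1],"dr":[0,0,0],"hand":-1},{"linear":[-0.02,-0.1,0.135],"dr":[0,0,0],"hand":-1},{"linear":[-0.02,-0.1,0.165],"dr":[0,0,0],"hand":-1},{"linear":[-0.02,-0.1,0.165],"dr":[0,0,0],"hand":-1},{"linear":[-0.02,-0.1,0.165],"dr":[0,0,0],"hand":-1}]'; python3 -m crank '[{"linear":[0,0,0],"dr":[0,0,0],"hand":-1},{"linear":[0,0,0],"dr":[0,0,0],"hand":-1},{"linear":[0,0,0],"dr":[0,0,0],"hand":-1}]'; python3 - <<'E'
from h import *
o=bot.get_obs(); im=bot.read_camera("wrist"); cm=cam("wrist",o)
P=[];
a=.097;c=np.array([.5096,.2055]);R=np.array([[np.cos(a),-np.sin(a)],[np.sin(a),np.cos(a)]])
for y in(-.123,-.041,.041): P.append([*(c+R@[0,y]),.008])
for i,j in((-1,-1),(1,-1)): P.append([*(c+R@[i*.044,j*.167]),.03])
px=proj(P,cm); print(np.round(px,1).tolist())
for u in px: cv2.drawMarker(im,tuple(int(round(v)) for v in u),(0,255,0),0,7)
cv2.imwrite("pics/w4.png",im)
E
```

```text
t: 5.53
eef_pos: [0.519, 0.0886, 0.1679]
tool_rot: [0.707, -0.707, -0.002, 0.002]
contact_force: [0.3, -1.0, -0.5]
gripper_width: 0.123
t: 5.78
eef_pos: [0.5194, 0.0848, 0.1678]
tool_rot: [-0.707, 0.707, -0.001, 0.001]
contact_force: [0.4, -0.2, -1.1]
gripper_width: 0.12
[[251.6, 177.7], [327.8, 170.4], [402.8, 163.4], [201.4, 143.7], [214.0, 227.2]]
```

View pics/w4.png

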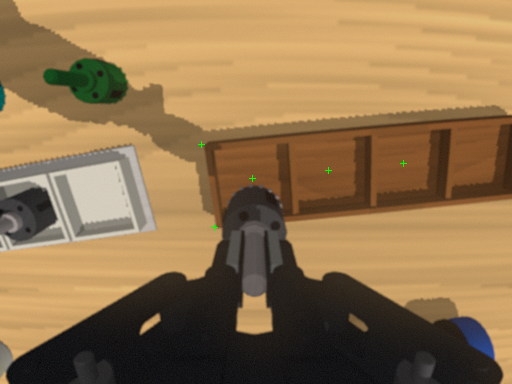

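Overlay: the real caddy corner is at (205,144) against the predicted (201,144). That is the same +4 mm y bias, so the bays are (.521,.087), (.513,.169), (.505,.250) and (.497,.332). Lower A.

```bash
python3 -m crank '[{"linear":[0.0015,0.02,0.002],"dr":[0,0,0],"hand":-1},{"linear":[0.0015,0.045,0.002],"dr":[0,0,0],"hand":-1},{"linear":[0.0015,0.07,0.002],"dr":[0,0,0],"hand":-1},{"linear":[0.0015,0.085,0.002],"dr":[0,0,0],"hand":-1},{"linear":[0.0015,0.093,0.002],"dr":[0,0,0],"hand":-1},{"linear":[0.0015,0.097,0.002],"dr":[0,0,0],"hand":-1},{"linear":[0.0015,0.099,0.002],"dr":[0,0,0],"hand":-1},{"linear":[0.0015,0.1,0.002],"dr":[0,0,0],"hand":-1},{"linear":[0.0015,0.1,0.002],"dr":[0,0,0],"hand":-1},{"linear":[0.0015,0.1,0.002],"dr":[0,0,0],"hand":-1}]'
```

```text
t: 6.67
eef_pos: [0.5215, 0.0886, 0.0686]
tool_rot: [0.707, -0.707, -0.001, -0.0]
contact_force: [0.5, 0.7, -0.9]
gripper_width: 0.118
```

```bash
python3 -m crank '[{"linear":[0,0.001,0],"dr":[0,0,0],"hand":-1},{"linear":[0,0.0015,0],"dr":[0,0,0],"hand":-1},{"linear":[0,0.0015,0],"dr":[0,0,0],"hand":-1},{"linear":[0,0.0015,0],"dr":[0,0,0],"hand":-1}]'
```

```text
t: 7.0
eef_pos: [0.5213, 0.0886, 0.067]
tool_rot: [0.707, -0.707, -0.001, -0.0]
contact_force: [-1.6, -0.5, 6.0]
gripper_width: 0.125
```

Contact felt (6 N). Release and rise.

```bash
python3 -m crank '[{"linear":[0,0,0],"dr":[0,0,0],"hand":-0.6},{"linear":[0,0,0],"dr":[0,0,0],"hand":-0.4},{"linear":[0,0,0],"dr":[0,0,0],"hand":-0.1},{"linear":[0,0,0],"dr":[0,0,0],"hand":0.2},{"linear":[0,0,0],"dr":[0,0,0],"hand":0.2},{"linear":[0,-0.02,0],"dr":[0,0,0],"hand":0.2},{"linear":[0,-0.05,0],"dr":[0,0,0],"hand":0.2},{"linear":[0,-0.08,0],"dr":[0,0,0],"hand":0.2},{"linear":[0,-0.1,0],"dr":[0,0,0],"hand":0.2},{"linear":[0,-0.1,0],"dr":[0,0,0],"hand":0.2}]'; python3 - <<'E'
from h import *
o=bot.get_obs(); im=bot.read_camera("wrist"); cv2.imwrite("pics/w5.png",im); print(o["gripper_width"],np.round(o["eef_pos"],4))
E
```

```text
t: 7.83
eef_pos: [0.5236, 0.0889, 0.1705]
tool_rot: [0.708, -0.706, -0.003, -0.002]
contact_force: [0.5, -0.5, 0.2]
gripper_width: 0.602
0.6023166027068002 [0.5236 0.0889 0.1705]
```

View pics/w5.png

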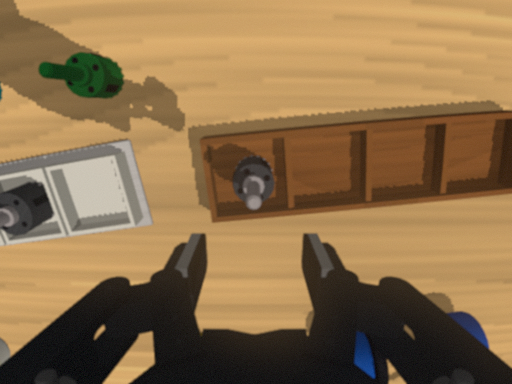

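A stands upright in bay 1 (cup at (253,180) in the picture). Now to B, checking its tip seen in w3 at (129,240) and C's at (17,254).

```bash
python3 -m crank '[{"linear":[0.004,0,-0.035],"dr":[0,0,0],"hand":0.2},{"linear":[0.008,0,-0.07],"dr":[0,0,0],"hand":0.2},{"linear":[0.012,0,-0.105],"dr":[0,0,0],"hand":0.2},{"linear":[0.017,0,-0.14],"dr":[0,0,0],"hand":0.2},{"linear":[0.022,0,-0.175],"dr":[0,0,0],"hand":0.2},{"linear":[0.027,0.01,-0.21],"dr":[0,0,0],"hand":0.2},{"linear":[0.03,0.025,-0.24],"dr":[0,0,0],"hand":0.2},{"linear":[0.03,0.035,-0.2465],"dr":[0,0,0],"hand":0.2},{"linear":[0.03,0.035,-0.2465],"dr":[0,0,0],"hand":0.2},{"linear":[0.03,0.035,-0.2465],"dr":[0,0,0],"hand":0.2}]';python3 -m crank '[{"linear":[0,0,0],"dr":[0,0,0],"hand":0.2},{"linear":[0,0,0],"dr":[0,0,0],"hand":0.2},{"linear":[0,0,0],"dr":[0,0,0],"hand":0.2}]'; python3 - <<'E'
from h import *
o3=dict(eef_pos=np.array([.5422,-.0755,.1325]),tool_rot=[.707,-.707,-.001,0])
c3=cam("wrist",o3); print([np.round(onz(u,c3,.105),4).tolist() for u in((249,222),(129,240),(17,254))])
o=bot.get_obs(); im=bot.read_camera("wrist"); cm=cam("wrist",o); e=np.array(o["eef_pos"])
print(np.round(e,4),np.round(proj([[*e[:2],.105]],cm),1).tolist())
cv2.imwrite("pics/w6.png",cv2.resize(im[130:270,0:320],None,fx=2.5,fy=2.5,interpolation=cv2.INTER_CUBIC))
E
```

```text
t: 8.72
eef_pos: [0.5498, -0.1572, 0.1297]
tool_rot: [0.707, -0.707, 0.001, 0.001]
contact_force: [0.3, 0.4, 1.6]
gripper_width: 0.601
t: 8.97
eef_pos: [0.5516, -0.1563, 0.1318]
tool_rot: [0.707, -0.707, -0.001, 0.001]
contact_force: [-0.1, -0.4, -0.2]
gripper_width: 0.603
[[0.5398, -0.0777], [0.553, -0.1566], [0.5655, -0.2403]]
[ 0.5516 -0.1563  0.1318] [[252.5, 226.0]]
```

View pics/w6.png

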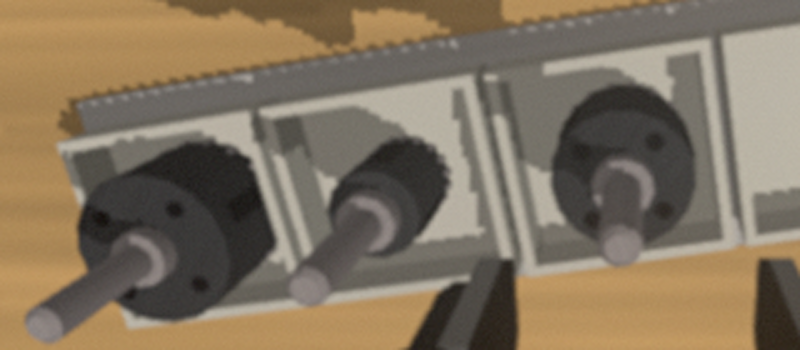

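B's tip is at (248.8,228.4) against the expected (252.5,226), so correct by +1.5 mm x and -2 mm y.

```bash
python3 -m crank '[{"linear":[0.0015,0.02,-0.002],"dr":[0,0,0],"hand":0.2},{"linear":[0.0015,0.04,-0.002],"dr":[0,0,0],"hand":0.2},{"linear":[0.0015,0.055,-0.002],"dr":[0,0,0],"hand":0.2},{"linear":[0.0015,0.063,-0.002],"dr":[0,0,0],"hand":0.2},{"linear":[0.0015,0.063,-0.002],"dr":[0,0,0],"hand":0.2},{"linear":[0.0015,0.063,-0.002],"dr":[0,0,0],"hand":-0.4},{"linear":[0.0015,0.063,-0.002],"dr":[0,0,0],"hand":-1},{"linear":[0.0015,0.063,-0.002],"dr":[0,0,0],"hand":-1},{"linear":[0.0015,0.063,-0.002],"dr":[0,0,0],"hand":-1},{"linear":[0.0015,0.063,-0.002],"dr":[0,0,0],"hand":-1}]' 60; python3 -m crank '[{"linear":[0,0,0],"dr":[0,0,0],"hand":-1},{"linear":[0,0,0],"dr":[0,0,0],"hand":-1}]'; python3 - <<'E'
from h import *
cm=cam("wrist",dict(eef_pos=np.array([.5516,-.1563,.1318]),tool_rot=[.707,-.707,-.001,.001]))
print([np.round(onz(u,cm,.105),4).tolist() for u in((248.8,228.4),(124.4,244.8),(18.4,259.2))])
E
```

```text
t: 9.85
eef_pos: [0.5533, -0.1603, 0.0694]
tool_rot: [-0.707, 0.707, 0.001, 0.0]
contact_force: [0.1, -0.2, 5.7]
gripper_width: 0.125
t: 10.02
eef_pos: [0.5534, -0.1603, 0.0694]
tool_rot: [-0.707, 0.707, 0.001, 0.001]
contact_force: [-0.6, 0.0, 6.5]
gripper_width: 0.124
[[0.5532, -0.1586], [0.5656, -0.2406], [0.5788, -0.3204]]
```

```bash
python3 -m crank '[{"linear":[0,-0.02,0],"dr":[0,0,0],"hand":-1},{"linear":[0,-0.055,0],"dr":[0,0,0],"hand":-1},{"linear":[0,-0.09,0],"dr":[0,0,0],"hand":-1},{"linear":[-0.004,-0.12,0.02],"dr":[0,0,0],"hand":-1},{"linear":[-0.008,-0.13,0.055],"dr":[0,0,0],"hand":-1},{"linear":[-0.012,-0.13,0.09],"dr":[0,0,0],"hand":-1},{"linear":[-0.016,-0.13,0.125],"dr":[0,0,0],"hand":-1},{"linear":[-0.02,-0.13,0.16],"dr":[0,0,0],"hand":-1},{"linear":[-0.024,-0.13,0.195],"dr":[0,0,0],"hand":-1},{"linear":[-0.028,-0.13,0.23],"dr":[0,0,0],"hand":-1}]'; python3 -m crank '[{"linear":[-0.004,0,0.035],"dr":[0,0,0],"hand":-1},{"linear":[-0.008,0,0.065],"dr":[0,0,0],"hand":-1},{"linear":[-0.012,0,0.085],"dr":[0,0,0],"hand":-1},{"linear":[-0.012,0,0.097],"dr":[0,0,0],"hand":-1},{"linear":[-0.012,0,0.097],"dr":[0,0,0],"hand":-1},{"linear":[-0.012,0,0.097],"dr":[0,0,0],"hand":-1},{"linear":[-0.012,0,0.097],"dr":[0,0,0],"hand":-1},{"linear":[-0.012,0,0.097],"dr":[0,0,0],"hand":-1}]'
```

```text
t: 10.85
eef_pos: [0.5236, 0.0715, 0.1984]
tool_rot: [0.707, -0.707, -0.0, 0.0]
contact_force: [0.7, 0.4, -1.5]
gripper_width: 0.122
t: 11.52
eef_pos: [0.5127, 0.1647, 0.1983]
tool_rot: [-0.707, 0.707, -0.001, 0.001]
contact_force: [0.3, -0.3, -0.1]
gripper_width: 0.119
```

```bash
python3 -m crank '[{"linear":[0,0.03,0.001],"dr":[0,0,0],"hand":-1},{"linear":[0,0.06,0.001],"dr":[0,0,0],"hand":-1},{"linear":[0,0.09,0.001],"dr":[0,0,0],"hand":-1},{"linear":[0,0.11,0.001],"dr":[0,0,0],"hand":-1},{"linear":[0,0.12,0.001],"dr":[0,0,0],"hand":-1},{"linear":[0,0.126,0.001],"dr":[0,0,0],"hand":-1},{"linear":[0,0.1285,0.001],"dr":[0,0,0],"hand":-1},{"linear":[0,0.13,0.001],"dr":[0,0,0],"hand":-1},{"linear":[0,0.13,0.001],"dr":[0,0,0],"hand":-1},{"linear":[0,0.13,0.001],"dr":[0,0,0],"hand":-1}]'; python3 -m crank '[{"linear":[0,0.0005,0],"dr":[0,0,0],"hand":-1},{"linear":[0,0.001,0],"dr":[0,0,0],"hand":-1},{"linear":[0,0.001,0],"dr":[0,0,0],"hand":-1}]'
```

```text
t: 12.35
eef_pos: [0.5131, 0.1682, 0.0693]
tool_rot: [0.707, -0.707, -0.001, -0.0]
contact_force: [-0.8, -0.1, -1.5]
gripper_width: 0.122
t: 12.6
eef_pos: [0.5124, 0.1681, 0.0676]
tool_rot: [0.707, -0.707, -0.0, 0.0]
contact_force: [0.3, -0.4, -1.8]
gripper_width: 0.124
```

```bash
python3 -m crank '[{"linear":[0,0.0006,0],"dr":[0,0,0],"hand":-1},{"linear":[0,0.0012,0],"dr":[0,0,0],"hand":-1},{"linear":[0,0.0012,0],"dr":[0,0,0],"hand":-1}]'
```

```text
t: 12.85
eef_pos: [0.5126, 0.1681, 0.0674]
tool_rot: [0.707, -0.707, -0.0, 0.0]
contact_force: [-3.5, -0.8, 12.2]
gripper_width: 0.118
```

```bash
python3 -m crank '[{"linear":[0,0,0],"dr":[0,0,0],"hand":-0.6},{"linear":[0,0,0],"dr":[0,0,0],"hand":-0.4},{"linear":[0,0,0],"dr":[0,0,0],"hand":-0.1},{"linear":[0,0,0],"dr":[0,0,0],"hand":0.2},{"linear":[0,0,0],"dr":[0,0,0],"hand":0.2},{"linear":[0,-0.02,0],"dr":[0,0,0],"hand":0.2},{"linear":[0,-0.05,0],"dr":[0,0,0],"hand":0.2},{"linear":[0,-0.08,0],"dr":[0,0,0],"hand":0.2},{"linear":[0,-0.1,0],"dr":[0,0,0],"hand":0.2},{"linear":[0,-0.1,0],"dr":[0,0,0],"hand":0.2}]'; python3 - <<'E'
from h import *
cv2.imwrite("pics/w7.png",bot.read_camera("wrist"))
E
python3 -m crank '[{"linear":[0.004,0,-0.03],"dr":[0,0,0],"hand":0.2},{"linear":[0.009,0,-0.068],"dr":[0,0,0],"hand":0.2},{"linear":[0.014,0,-0.106],"dr":[0,0,0],"hand":0.2},{"linear":[0.019,0,-0.144],"dr":[0,0,0],"hand":0.2},{"linear":[0.024,0,-0.182],"dr":[0,0,0],"hand":0.2},{"linear":[0.029,0,-0.22],"dr":[0,0,0],"hand":0.2},{"linear":[0.034,0,-0.258],"dr":[0,0,0],"hand":0.2},{"linear":[0.039,0,-0.296],"dr":[0,0,0],"hand":0.2},{"linear":[0.044,0,-0.332],"dr":[0,0,0],"hand":0.2},{"linear":[0.048,0,-0.366],"dr":[0,0,0],"hand":0.2}]'; python3 -m crank '[{"linear":[0.004,0.01,-0.025],"dr":[0,0,0],"hand":0.2},{"linear":[0.005,0.03,-0.041],"dr":[0,0,0],"hand":0.2},{"linear":[0.005,0.036,-0.041],"dr":[0,0,0],"hand":0.2},{"linear":[0.005,0.036,-0.041],"dr":[0,0,0],"hand":0.2},{"linear":[0.005,0.036,-0.041],"dr":[0,0,0],"hand":0.2},{"linear":[0.005,0.036,-0.041],"dr":[0,0,0],"hand":0.2},{"linear":[0.005,0.036,-0.041],"dr":[0,0,0],"hand":0.2}]';  python3 - <<'E'
from h import *
o=bot.get_obs(); im=bot.read_camera("wrist"); cm=cam("wrist",o); e=np.array(o["eef_pos"])
print(np.round(e,4),np.round(proj([[*e[:2],.105]],cm),1).tolist())
a=cv2.resize(im[150:250,0:300],None,fx=2.5,fy=2.5,interpolation=cv2.INTER_CUBIC)
b=cv2.resize(cv2.imread("pics/w7.png")[90:240,100:475],None,fx=2,fy=2)
cv2.imwrite("pics/w8.png",np.vstack([a,b]))
E
```

```text
t: 13.68
eef_pos: [0.5149, 0.1688, 0.1703]
tool_rot: [0.708, -0.706, -0.003, -0.002]
contact_force: [1.3, 0.3, 0.1]
gripper_width: 0.596
t: 14.57
eef_pos: [0.5597, -0.2001, 0.1646]
tool_rot: [0.707, -0.707, 0.001, 0.001]
contact_force: [1.2, 0.4, 0.2]
gripper_width: 0.601
t: 15.15
eef_pos: [0.5663, -0.2376, 0.1307]
tool_rot: [0.707, -0.707, -0.001, 0.001]
contact_force: [-1.0, -1.1, 0.1]
gripper_width: 0.6
[ 0.5663 -0.2376  0.1307] [[252.5, 226.7]]
```

View pics/w8.png

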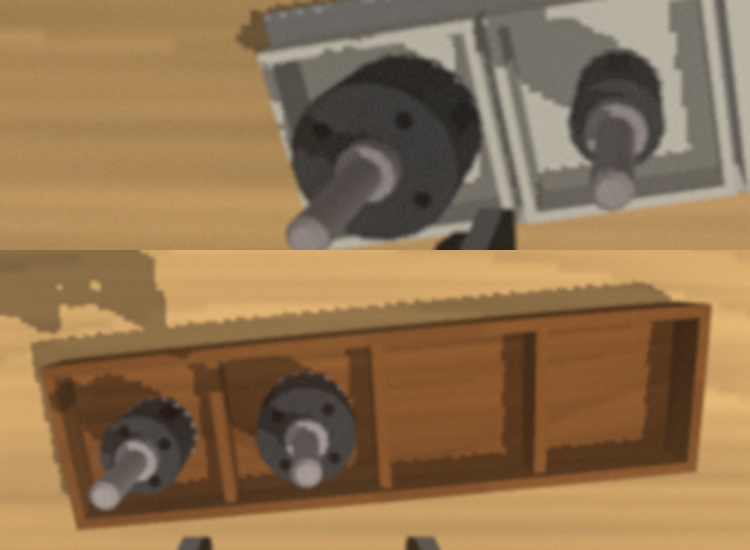

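A and B are upright in bays 1 and 2. C's tip is at (245.6,226) against the expected (252.5,226.7), so correct by -4 mm y.

```bash
python3 -m crank '[{"linear":[0,0.01,-0.004],"dr":[0,0,0],"hand":0.2},{"linear":[0,0.03,-0.004],"dr":[0,0,0],"hand":0.2},{"linear":[0,0.05,-0.004],"dr":[0,0,0],"hand":0.2},{"linear":[0,0.062,-0.004],"dr":[0,0,0],"hand":0.2},{"linear":[0,0.062,-0.004],"dr":[0,0,0],"hand":0.2},{"linear":[0,0.062,-0.004],"dr":[0,0,0],"hand":-0.4},{"linear":[0,0.062,-0.004],"dr":[0,0,0],"hand":-1},{"linear":[0,0.062,-0.004],"dr":[0,0,0],"hand":-1},{"linear":[0,0.062,-0.004],"dr":[0,0,0],"hand":-1},{"linear":[0,0.062,-0.004],"dr":[0,0,0],"hand":-1}]' 60; python3 -m crank '[{"linear":[0,0,0],"dr":[0,0,0],"hand":-1},{"linear":[0,0,0],"dr":[0,0,0],"hand":-1}]'; python3 - <<'E'
from h import *
cm=cam("wrist",dict(eef_pos=np.array([.5663,-.2376,.1307]),tool_rot=[.707,-.707,-.001,.001]))
print([np.round(onz(u,cm,.105),4).tolist() for u in((245.6,226),(124,244.4))])
E
```

```text
t: 16.03
eef_pos: [0.5665, -0.2435, 0.0693]
tool_rot: [-0.707, 0.707, 0.001, 0.001]
contact_force: [0.3, -0.3, 3.6]
gripper_width: 0.123
t: 16.2
eef_pos: [0.5665, -0.2435, 0.0693]
tool_rot: [-0.707, 0.707, 0.001, 0.001]
contact_force: [-0.3, -0.1, 5.1]
gripper_width: 0.126
[[0.5658, -0.2419], [0.5795, -0.3216]]
```

```bash
python3 -m crank '[{"linear":[0,-0.02,0],"dr":[0,0,0],"hand":-1},{"linear":[0,-0.055,0],"dr":[0,0,0],"hand":-1},{"linear":[0,-0.09,0],"dr":[0,0,0],"hand":-1},{"linear":[-0.002,-0.12,0.02],"dr":[0,0,0],"hand":-1},{"linear":[-0.006,-0.13,0.055],"dr":[0,0,0],"hand":-1},{"linear":[-0.011,-0.13,0.09],"dr":[0,0,0],"hand":-1},{"linear":[-0.015,-0.13,0.125],"dr":[0,0,0],"hand":-1},{"linear":[-0.02,-0.13,0.16],"dr":[0,0,0],"hand":-1},{"linear":[-0.024,-0.13,0.195],"dr":[0,0,0],"hand":-1},{"linear":[-0.029,-0.13,0.23],"dr":[0,0,0],"hand":-1}]'; python3 -m crank '[{"linear":[-0.004,0,0.036],"dr":[0,0,0],"hand":-1},{"linear":[-0.009,0,0.072],"dr":[0,0,0],"hand":-1},{"linear":[-0.014,0,0.108],"dr":[0,0,0],"hand":-1},{"linear":[-0.018,0,0.144],"dr":[0,0,0],"hand":-1},{"linear":[-0.023,0,0.18],"dr":[0,0,0],"hand":-1},{"linear":[-0.028,0,0.215],"dr":[0,0,0],"hand":-1},{"linear":[-0.032,0,0.245],"dr":[0,0,0],"hand":-1},{"linear":[-0.032,0,0.26],"dr":[0,0,0],"hand":-1},{"linear":[-0.032,0,0.26],"dr":[0,0,0],"hand":-1},{"linear":[-0.032,0,0.26],"dr":[0,0,0],"hand":-1}]'; python3 -m crank '[{"linear":[0,0,0],"dr":[0,0,0],"hand":-1},{"linear":[0,0,0],"dr":[0,0,0],"hand":-1},{"linear":[0,0,0],"dr":[0,0,0],"hand":-1}]'
```

```text
t: 17.03
eef_pos: [0.5357, -0.0114, 0.1982]
tool_rot: [0.707, -0.707, -0.0, 0.0]
contact_force: [1.0, 0.2, -1.1]
gripper_width: 0.121
t: 17.87
eef_pos: [0.504, 0.2469, 0.1978]
tool_rot: [-0.707, 0.707, 0.001, -0.001]
contact_force: [0.6, -0.3, -0.7]
gripper_width: 0.124
t: 18.12
eef_pos: [0.5047, 0.2451, 0.1981]
tool_rot: [-0.707, 0.707, -0.001, 0.001]
contact_force: [-1.4, 0.7, -0.3]
gripper_width: 0.123
```

```bash
python3 -m crank '[{"linear":[0,0.03,0.001],"dr":[0,0,0],"hand":-1},{"linear":[0,0.06,0.001],"dr":[0,0,0],"hand":-1},{"linear":[0,0.09,0.001],"dr":[0,0,0],"hand":-1},{"linear":[0,0.11,0.001],"dr":[0,0,0],"hand":-1},{"linear":[0,0.12,0.001],"dr":[0,0,0],"hand":-1},{"linear":[0,0.126,0.001],"dr":[0,0,0],"hand":-1},{"linear":[0,0.1285,0.001],"dr":[0,0,0],"hand":-1},{"linear":[0,0.13,0.001],"dr":[0,0,0],"hand":-1},{"linear":[0,0.13,0.001],"dr":[0,0,0],"hand":-1},{"linear":[0,0.13,0.001],"dr":[0,0,0],"hand":-1}]'; python3 -m crank '[{"linear":[0,0.0005,0],"dr":[0,0,0],"hand":-1},{"linear":[0,0.001,0],"dr":[0,0,0],"hand":-1},{"linear":[0,0.0013,0],"dr":[0,0,0],"hand":-1},{"linear":[0,0.0013,0],"dr":[0,0,0],"hand":-1}]'
```

```text
t: 18.95
eef_pos: [0.5049, 0.2483, 0.0692]
tool_rot: [0.708, -0.707, -0.001, -0.0]
contact_force: [0.2, 0.6, -0.2]
gripper_width: 0.125
t: 19.28
eef_pos: [0.5045, 0.2482, 0.0673]
tool_rot: [0.707, -0.707, -0.0, 0.0]
contact_force: [-1.3, -1.3, 2.7]
gripper_width: 0.119
```

```bash
python3 -m crank '[{"linear":[0,0.0003,0],"dr":[0,0,0],"hand":-1},{"linear":[0,0.0003,0],"dr":[0,0,0],"hand":-0.6},{"linear":[0,0,0],"dr":[0,0,0],"hand":-0.4},{"linear":[0,0,0],"dr":[0,0,0],"hand":-0.1},{"linear":[0,0,0],"dr":[0,0,0],"hand":0.2},{"linear":[0,0,0],"dr":[0,0,0],"hand":0.2},{"linear":[0,-0.02,0],"dr":[0,0,0],"hand":0.2},{"linear":[0,-0.05,0],"dr":[0,0,0],"hand":0.2},{"linear":[0,-0.08,0],"dr":[0,0,0],"hand":0.2},{"linear":[0,-0.1,0],"dr":[0,0,0],"hand":0.2}]'; python3 - <<'E'
from h import *
o=bot.get_obs();print(np.round(o["eef_pos"],4)); cv2.imwrite("pics/w9.png",bot.read_camera("wrist"))
E
python3 -m crank '[{"linear":[0.004,0,-0.03],"dr":[0,0,0],"hand":0.2},{"linear":[0.009,0,-0.068],"dr":[0,0,0],"hand":0.2},{"linear":[0.014,0,-0.106],"dr":[0,0,0],"hand":0.2},{"linear":[0.019,0,-0.144],"dr":[0,0,0],"hand":0.2},{"linear":[0.024,0,-0.182],"dr":[0,0,0],"hand":0.2},{"linear":[0.029,0,-0.22],"dr":[0,0,0],"hand":0.2},{"linear":[0.034,0,-0.258],"dr":[0,0,0],"hand":0.2},{"linear":[0.039,0,-0.296],"dr":[0,0,0],"hand":0.2},{"linear":[0.044,0,-0.332],"dr":[0,0,0],"hand":0.2},{"linear":[0.048,0,-0.366],"dr":[0,0,0],"hand":0.2}]'; python3 -m crank '[{"linear":[0.005,0,-0.036],"dr":[0,0,0],"hand":0.2},{"linear":[0.01,0,-0.072],"dr":[0,0,0],"hand":0.2},{"linear":[0.014,0,-0.108],"dr":[0,0,0],"hand":0.2},{"linear":[0.019,0,-0.144],"dr":[0,0,0],"hand":0.2},{"linear":[0.024,0,-0.178],"dr":[0,0,0],"hand":0.2},{"linear":[0.0265,0.01,-0.203],"dr":[0,0,0],"hand":0.2},{"linear":[0.0265,0.025,-0.203],"dr":[0,0,0],"hand":0.2},{"linear":[0.0265,0.036,-0.203],"dr":[0,0,0],"hand":0.2},{"linear":[0.0265,0.036,-0.203],"dr":[0,0,0],"hand":0.2},{"linear":[0.0265,0.036,-0.203],"dr":[0,0,0],"hand":0.2}]'; python3 -m crank '[{"linear":[0,0,0],"dr":[0,0,0],"hand":0.2},{"linear":[0,0,0],"dr":[0,0,0],"hand":0.2},{"linear":[0,0,0],"dr":[0,0,0],"hand":0.2},{"linear":[0,0,0],"dr":[0,0,0],"hand":0.2}]';  python3 - <<'E'
from h import *
o=bot.get_obs(); im=bot.read_camera("wrist"); cm=cam("wrist",o); e=np.array(o["eef_pos"])
print(np.round(e,4),np.round(proj([[*e[:2],.105]],cm),1).tolist())
a=cv2.resize(im[150:250,100:400],None,fx=2.5,fy=2.5,interpolation=cv2.INTER_CUBIC)
b=cv2.resize(cv2.imread("pics/w9.png")[90:240,50:425],None,fx=2,fy=2)
cv2.imwrite("pics/w10.png",np.vstack([a,b]))
E
```

```text
t: 20.12
eef_pos: [0.505, 0.2482, 0.1692]
tool_rot: [0.708, -0.707, -0.001, -0.001]
contact_force: [0.8, 0.6, -0.4]
gripper_width: 0.6
[0.505  0.2482 0.1692]
t: 21.0
eef_pos: [0.5524, -0.1204, 0.1667]
tool_rot: [-0.707, 0.707, 0.0, 0.0]
contact_force: [0.0, -0.8, 0.4]
gripper_width: 0.601
t: 21.83
eef_pos: [0.5789, -0.3191, 0.1298]
tool_rot: [0.708, -0.706, -0.0, 0.002]
contact_force: [-0.5, 0.4, -0.2]
gripper_width: 0.597
t: 22.17
eef_pos: [0.5796, -0.3207, 0.1315]
tool_rot: [-0.707, 0.707, 0.001, -0.0]
contact_force: [0.5, 0.0, -0.8]
gripper_width: 0.603
[ 0.5796 -0.3207  0.1315] [[252.5, 226.2]]
```

View pics/w10.png

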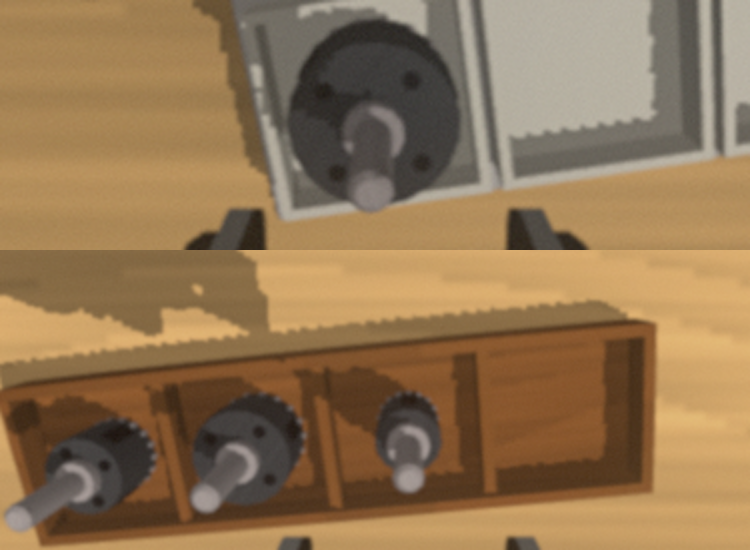

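D's tip is at (248.4,226.8) against the expected (252.5,226.2), so correct by -2.5 mm y. C is upright in bay 3. From w9, bay 4's corners are: outer (377.5,126.5) and (376.5,211), divider (285,141) and (295,212).

```bash
python3 -m crank '[{"linear":[0,0.01,-0.0025],"dr":[0,0,0],"hand":0.2},{"linear":[0,0.03,-0.0025],"dr":[0,0,0],"hand":0.2},{"linear":[0,0.05,-0.0025],"dr":[0,0,0],"hand":0.2},{"linear":[0,0.0625,-0.0025],"dr":[0,0,0],"hand":0.2},{"linear":[0,0.0625,-0.0025],"dr":[0,0,0],"hand":0.2},{"linear":[0,0.0625,-0.0025],"dr":[0,0,0],"hand":-0.4},{"linear":[0,0.0625,-0.0025],"dr":[0,0,0],"hand":-1},{"linear":[0,0.0625,-0.0025],"dr":[0,0,0],"hand":-1},{"linear":[0,0.0625,-0.0025],"dr":[0,0,0],"hand":-1},{"linear":[0,0.0625,-0.0025],"dr":[0,0,0],"hand":-1}]' 60; python3 -m crank '[{"linear":[0,0,0],"dr":[0,0,0],"hand":-1},{"linear":[0,0,0],"dr":[0,0,0],"hand":-1}]'; python3 - <<'E'
from h import *
cm=cam("wrist",dict(eef_pos=np.array([.505,.2482,.1692]),tool_rot=[.708,-.707,-.001,-.001]))
p=[onz(u,cm,.03) for u in((377.5,126.5),(376.5,211),(285,141),(295,212))]; print(np.round(p,4).tolist())
for a,d in(((0,.1),0),):
  print("predicted outer corners+bay", [np.round(np.array([.5096,.2095])+[x*np.cos(.097)-y*np.sin(.097),x*np.sin(.097)+y*np.cos(.097)],4).tolist() for x,y in((-.044,.167),(.044,.167),(-.038,.082),(.038,.082),(0,.123))])
E
```

```text
t: 23.05
eef_pos: [0.5799, -0.3241, 0.0695]
tool_rot: [-0.707, 0.707, 0.001, 0.0]
contact_force: [0.5, -0.9, 3.5]
gripper_width: 0.122
t: 23.22
eef_pos: [0.5799, -0.3241, 0.0695]
tool_rot: [-0.707, 0.707, 0.001, 0.001]
contact_force: [-0.4, -0.8, 5.8]
gripper_width: 0.125
[[0.4512, 0.3687], [0.5384, 0.3783], [0.4658, 0.2793], [0.5391, 0.292]]
predicted outer corners+bay [[0.4496, 0.3715], [0.5372, 0.38], [0.4638, 0.2874], [0.5395, 0.2948], [0.4977, 0.3319]]
```

Bay 4 centre ≈ (.498,.3295). Carry D there.

```bash
python3 -m crank '[{"linear":[0,-0.02,0],"dr":[0,0,0],"hand":-1},{"linear":[0,-0.055,0],"dr":[0,0,0],"hand":-1},{"linear":[0,-0.09,0],"dr":[0,0,0],"hand":-1},{"linear":[-0.002,-0.12,0.02],"dr":[0,0,0],"hand":-1},{"linear":[-0.006,-0.13,0.055],"dr":[0,0,0],"hand":-1},{"linear":[-0.011,-0.13,0.09],"dr":[0,0,0],"hand":-1},{"linear":[-0.015,-0.13,0.125],"dr":[0,0,0],"hand":-1},{"linear":[-0.02,-0.13,0.16],"dr":[0,0,0],"hand":-1},{"linear":[-0.024,-0.13,0.195],"dr":[0,0,0],"hand":-1},{"linear":[-0.029,-0.13,0.23],"dr":[0,0,0],"hand":-1}]'; python3 -m crank '[{"linear":[-0.0045,0,0.036],"dr":[0,0,0],"hand":-1},{"linear":[-0.009,0,0.072],"dr":[0,0,0],"hand":-1},{"linear":[-0.0135,0,0.108],"dr":[0,0,0],"hand":-1},{"linear":[-0.018,0,0.144],"dr":[0,0,0],"hand":-1},{"linear":[-0.0225,0,0.18],"dr":[0,0,0],"hand":-1},{"linear":[-0.027,0,0.216],"dr":[0,0,0],"hand":-1},{"linear":[-0.0315,0,0.252],"dr":[0,0,0],"hand":-1},{"linear":[-0.036,0,0.288],"dr":[0,0,0],"hand":-1},{"linear":[-0.0405,0,0.324],"dr":[0,0,0],"hand":-1},{"linear":[-0.045,0,0.36],"dr":[0,0,0],"hand":-1}]'; python3 -m crank '[{"linear":[-0.004,0,0.035],"dr":[0,0,0],"hand":-1},{"linear":[-0.007,0,0.055],"dr":[0,0,0],"hand":-1},{"linear":[-0.008,0,0.0635],"dr":[0,0,0],"hand":-1},{"linear":[-0.008,0,0.0635],"dr":[0,0,0],"hand":-1},{"linear":[-0.008,0,0.0635],"dr":[0,0,0],"hand":-1},{"linear":[-0.008,0,0.0635],"dr":[0,0,0],"hand":-1},{"linear":[-0.008,0,0.0635],"dr":[0,0,0],"hand":-1},{"linear":[-0.008,0,0.0635],"dr":[0,0,0],"hand":-1}]'
```

```text
t: 24.05
eef_pos: [0.5488, -0.0917, 0.1978]
tool_rot: [0.707, -0.707, 0.0, 0.001]
contact_force: [-0.3, 0.3, -2.5]
gripper_width: 0.121
t: 24.88
eef_pos: [0.5035, 0.2678, 0.1978]
tool_rot: [-0.707, 0.707, -0.0, -0.001]
contact_force: [0.8, 0.1, -2.2]
gripper_width: 0.12
t: 25.55
eef_pos: [0.4973, 0.3282, 0.1984]
tool_rot: [-0.707, 0.707, -0.001, 0.001]
contact_force: [-0.1, -0.5, -3.0]
gripper_width: 0.122
```

```bash
python3 -m crank '[{"linear":[0,0.03,0],"dr":[0,0,0],"hand":-1},{"linear":[0,0.06,0],"dr":[0,0,0],"hand":-1},{"linear":[0,0.09,0],"dr":[0,0,0],"hand":-1},{"linear":[0,0.11,0],"dr":[0,0,0],"hand":-1},{"linear":[0,0.12,0],"dr":[0,0,0],"hand":-1},{"linear":[0,0.126,0],"dr":[0,0,0],"hand":-1},{"linear":[0,0.1285,0],"dr":[0,0,0],"hand":-1},{"linear":[0,0.13,0],"dr":[0,0,0],"hand":-1},{"linear":[0,0.13,0],"dr":[0,0,0],"hand":-1},{"linear":[0,0.13,0],"dr":[0,0,0],"hand":-1}]'; python3 -m crank '[{"linear":[0,0.0005,0],"dr":[0,0,0],"hand":-1},{"linear":[0,0.001,0],"dr":[0,0,0],"hand":-1},{"linear":[0,0.0013,0],"dr":[0,0,0],"hand":-1},{"linear":[0,0.0013,0],"dr":[0,0,0],"hand":-1}]'
```

```text
t: 26.38
eef_pos: [0.4974, 0.3304, 0.0695]
tool_rot: [0.708, -0.707, -0.001, -0.0]
contact_force: [0.6, -0.6, -1.5]
gripper_width: 0.118
t: 26.72
eef_pos: [0.4968, 0.3301, 0.0675]
tool_rot: [0.707, -0.707, -0.0, 0.0]
contact_force: [-0.5, -0.4, 1.5]
gripper_width: 0.122
```

Lower the last fraction, release, rise, and back off clear of the views.

```bash
python3 -m crank '[{"linear":[0,0.0004,0],"dr":[0,0,0],"hand":-1},{"linear":[0,0.0005,0],"dr":[0,0,0],"hand":-1},{"linear":[0,0.0005,0],"dr":[0,0,0],"hand":-0.6},{"linear":[0,0,0],"dr":[0,0,0],"hand":-0.4},{"linear":[0,0,0],"dr":[0,0,0],"hand":-0.1},{"linear":[0,0,0],"dr":[0,0,0],"hand":0.2},{"linear":[0,0,0],"dr":[0,0,0],"hand":0.2},{"linear":[0,-0.02,0],"dr":[0,0,0],"hand":0.2},{"linear":[0,-0.05,0],"dr":[0,0,0],"hand":0.2},{"linear":[0,-0.085,0],"dr":[0,0,0],"hand":0.2}]'; python3 -m crank '[{"linear":[0,-0.035,-0.01],"dr":[0,0,0],"hand":0.2},{"linear":[0,-0.07,-0.03],"dr":[0,0,0],"hand":0.2},{"linear":[0,-0.07,-0.06],"dr":[0,0,0],"hand":0.2},{"linear":[0,-0.07,-0.09],"dr":[0,0,0],"hand":0.2},{"linear":[0,-0.07,-0.12],"dr":[0,0,0],"hand":0.2},{"linear":[0,-0.07,-0.12],"dr":[0,0,0],"hand":0.2},{"linear":[0,-0.07,-0.12],"dr":[0,0,0],"hand":0.2},{"linear":[0,-0.07,-0.12],"dr":[0,0,0],"hand":0.2},{"linear":[0,-0.07,-0.12],"dr":[0,0,0],"hand":0.2}]'; python3 - <<'E'
from h import *
w=bot.read_camera("wrist"); s=bot.read_camera("side"); 
cv2.imwrite("pics/f.png",np.vstack([w[80:260,:],cv2.resize(s[80:230,150:406],(512,300))]))
E
```

```text
t: 27.55
eef_pos: [0.4954, 0.329, 0.1512]
tool_rot: [-0.706, 0.708, -0.001, -0.001]
contact_force: [0.0, 0.1, 0.5]
gripper_width: 0.596
t: 28.3
eef_pos: [0.4966, 0.2113, 0.2219]
tool_rot: [0.707, -0.707, -0.001, 0.001]
contact_force: [0.0, 0.2, 0.4]
gripper_width: 0.6
```

View pics/f.png

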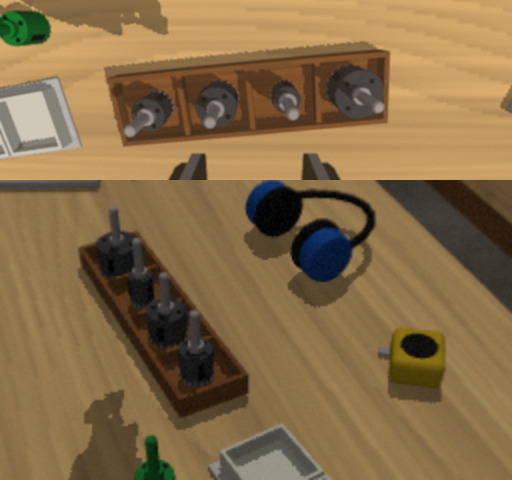

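All four stand upright, one per bay: from the right 40, 48, 32, 57 (wrist crop, cups at x≈152, 218, 286, 355). The gripper is clear.

```bash
python3 -c "
from station import bot
print(bot.hand_in())"
```

```text
the job is handed in; nothing more can be done
None
```

All four hole saws are in the wooden caddy in reverse order, and I handed the job in at about 28 s on the robot's clock. From the robot, the start order left to right was 40, 48, 32, 57; the caddy now reads 57, 32, 48, 40 left to right.

- **Last check:** the final wrist and side pictures show each saw upright in its own bay. The gripper is open and well above them, with almost no contact force. I took one last picture from each camera and did not compare pictures over time to confirm stillness.
- **Setting down:** each saw was lowered until it was on or nearly on the bay floor. I felt 12 N at most, for the 48, and only 1.5 N for the 57 before one last half-millimetre step.
- **Disagreement:** the top and side cameras placed things about 4–5 mm to the right of where the wrist camera did. I went by the wrist camera, and the grasps and placings came out right.
- **Untouched:** I never moved the green and turquoise look-alikes.

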